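Crank the sample carousel round, fold its handle away and take out the vial

ROBOT

A 6-joint arm with a two-finger parallel gripper is mounted at the origin on a cart in front of the work surface, level with it; the furniture and walls round the work are solid. World frame = base frame: x ahead of the robot, y to its left, z up, the work surface at z = 0. Lengths are in m, angles in rad, forces in N, time in s.
With the tool pointing down it reaches from about 0.35 to 0.975 m from the base axis. Payload 4.9 kg.
Tool frame: the origin (TCP) lies at the very end of the fingers, on their centre line; the grasp point (between the pads) lies 19 mm behind it (manip.grasp_offset is the distance from the TCP to the grasp point, in m); z points along the fingers, y is the line along which they close (so a half turn about z gives the same grasp; the last joint's range is limited). The gripper opens to 85 mm and grips with 20 to 120 N. Pads are 22 mm wide; open, the fingers measure 114 mm over their backs; the gripper's body (76 mm by 85 mm) begins 54 mm behind the grasp point. The pads swing forward as they close: fully open they stand 13 mm farther back than shut.
Start: joints at [-1.401, 0.053, 1.613, -0, 1.476, -0.119], TCP at [0.178, -0.599, 0.2] pointing down, gripper open.
Joint ranges: [-3.01, 3.01], [-1.01, 2.22], [0.06, 2.58], [-1.02, 4.17], [0.09, 2.62], [-3.14, 3.14]. Speed limits (rad/s): [2.57, 2.57, 3.14, 3.14, 3.14, 3.14].

INTERFACE

Orientations are given as a unit quaternion [w, x, y, z].
In Python, from plant import manip, eyes, job_done, models gives the robot as it stands.
- The arm moves only by the tool servo_tool, never from a script. Its argument "motion" is one flat list of numbers, 5 for each row, row after row: the opening, from -1 (shut) to 1 (fully open), then the shift along the tool's x, y, z normalised to -1 to 1, where 1 is 120 mm, then the turn about the tool's z normalised to -1 to 1, where 1 is 45 degrees. A call has 1 to 5 rows; each row is the pose to reach, as a shift and turn from the pose commanded when the call began, along the tool's axes at that moment; what a row does not reach only later rows make up. A row lasts 1/8 s, in which the tool goes at most 62.5 mm and 10.7 degrees, less where a joint would pass 70% of its speed; a pose out of reach is approached as far as the arm can. A call with a number of a shift or a turn outside -1 to 1 is refused whole. A call with a gripper value outside its range is refused whole. The fingers move at their own pace and stop on an object; the grip force is fixed at half the most. Time passes only in rows, so rows that repeat a pose let the fingers close. It gives the time, the measured TCP pose, the force, the opening and the grip force at its end, in the units of the state.
- manip.state(): the state, without advancing time (a new reading comes with each control period).
- eyes.grab_frame(name): name is "scene" or "top" or "wrist"; returns (picture, depth): 420x560x3 uint8, red, green, blue; 420x560 float32, m along the optical axis (not along the pixel's ray), 0 where there is no reading.
- eyes.camera_params(name): a dict with "fov_y" (degrees; the focal length in pixels is half the picture's height over the tangent of half this angle, whatever the lens; pixels are square), "cx", "cy" (the principal point, pixels), "D" ([k1, k2, p1, p2, k3] as OpenCV has them; the pictures are not rectified), "pose" (4x4, takes a point from camera to world coordinates); the wrist camera has in their place "T_tool_cam" (4x4, takes a point from camera to tool coordinates, whose origin is the TCP and whose axes are the flange's). Camera axes: x right, y up, looking along -z (the intrinsics and any distortion apply to the point x, -y, -z); pixel columns grow to the right and rows downward; lengths in m; the calibration is good to about 2 mm. A picture is of the moment at which its call begins: read the wrist's pose just before it. camera_params takes no time and is no camera call.
- job_done(): hands the job in; it is judged then, once.
Trained networks look in the newest picture that a camera, given by its name, has taken for a name from the list of things; names that differ only in an ending like _2 or _b are one class to them, and where a whole thing is asked for, a point or a joint stands for the part that bears it (a point fixed in the world has none). Each returns a list of dicts, best first, with "p" (0 to 1); they miss things now and then, are a little off and sometimes report something else, mostly with a low value. They report only what shows in the picture. A call takes as long as a camera call.
- models.regions_of(camera, label): "mask" (420x560 bool, what is visible of it) and "pixel" ([column, row] in pixels, amid what is visible of it).
The state is a dict: "time": time; "joint_pos": joint angles; "joint_vel": joint speeds; "joint_efforts": joint torques, N m; "tool_pos": TCP position; "tool_rot": TCP orientation; "contact_force": force on the tool from outside, world axes, zero at the start; "ft_torque": the same for the moment, N m; "gripper_width": opening from 0.0 (shut) to 1.0 (fully open); "grasp_force": force on a finger pad.
Only numpy, scipy, OpenCV 4.12 (cv2) and the standard library are available. Lean on these libraries where they do the work, as an engineer would, in place of code of your own. Each camera call takes 0.05 s, during which the arm holds its last target. There are 200 camera calls.

TASK

Swing the carousel's folding crank handle up and crank the carousel round until the cup with the vial is in the middle of the guard's front opening. Let go of the raised handle for a moment so that the spring catch alone holds the cup there, then take the handle again and fold it flat out of the way. Lift the vial out through the opening and set it down gently, upright, in the steel tray. Leave the capped jars standing in their cups and do not disturb the timer, the petri dish, the stopper or the tray.

Things in the scene. Friction and masses are not known exactly. Their poses are not given: they have to be found in the camera images.
- stand: fixed stand of the carousel: white round foot plate 276 mm across on the bench. Origin: centre of its underside, on the carousel's vertical axis; its -x axis points to the front opening, z up. Its steel wire guard (wires 4.4 mm thick, rings of radius 78, 105 and 133 mm, centred 104 mm above the bench, on posts) covers all cups except within 35 degrees either side of the front
- opening (a point): point on the stand in the middle of the front opening, 105 mm from the axis, 30 mm above the bench: where the centre of the wanted cup's floor must come
- carousel (a joint): angle (rad) of the turning plate on the stand, 0 at the start with an empty cup in front, + = counter-clockwise seen from above; turns 3.6 rad either way. Plate 250 mm across, top 30 mm above the bench, six cups at 60 degree steps on a circle of radius 105 mm; cup inner diameter 29 mm, rims 54 mm above the bench. Between catches it turns with about 0.1 N m
- catch_point (a point): front end of the steel spring catch at the front rim of the stand: 165 mm from the axis, 32 mm above the bench. Its roller clicks in at every 60 degrees (carousel angle a multiple of 1.047), cup exactly in front, and draws the plate there from up to about 0.05 rad off; between, the plate stays where left. Pushing out of a catch takes about 0.3 N m (some 6 N at the crank handle)
- handle (a joint): fold angle (rad) of the crank handle: 0 = flat along the crank arm, free end towards the carousel's axis; 1.57 = upright (hard stop). Stiff hinge, stays where left (about 1 N at its free end moves it). The crank arm, a steel bar 10 mm wide, top 116 mm above the bench, is fixed to the carousel's centre column (34 mm thick at the top) and turns with it; at carousel angle 0 it points along the stand's +y
- handle_hinge (a point): hinge of the folding handle at the end of the crank arm, 50 mm from the carousel's axis, 128 mm above the bench, in a steel fork 25 mm wide, top 135 mm above the bench; hinge axis level, square to the arm; turns with the carousel
- handle_grip (a point): centre of the black plastic cross-grip at the free end of the crank handle, 42 mm from the hinge: a short barrel 16 mm thick and 18 mm long with flat ends, its length parallel to the fold hinge (square to the crank arm); a 9 mm steel rod joins it to the hinge. Folded, it lies 8 mm from the carousel's axis, centre 128 mm above the bench, 12 mm over the crank arm; upright, 170 mm
- vial: the wanted piece: glass vial with a narrower open neck, 23 mm diameter, 62 mm tall, 30 g, taller than the jars; origin at the centre of its underside, z up. It stands loosely in one of the five cups that are not at the front
- jar_0: squat glass jar with a flat white cap, 26 mm diameter, 44 mm tall, in a cup of the carousel; origin at the centre of its underside; leave it there
- jar_1: squat glass jar with a flat white cap, 26 mm diameter, 44 mm tall, in a cup of the carousel; origin at the centre of its underside; leave it there
- jar_2: squat glass jar with a flat white cap, 26 mm diameter, 44 mm tall, in a cup of the carousel; origin at the centre of its underside; leave it there
- jar_3: squat glass jar with a flat white cap, 26 mm diameter, 44 mm tall, in a cup of the carousel; origin at the centre of its underside; leave it there
- tray: open shallow steel tray, 83 x 141 mm (long side along its y), 21 mm high, walls about 2 mm, floor about 2 mm thick, 300 g, loose on the bench; origin at the centre of its underside
- timer: bystander: white bench timer, 66 x 66 x 20 mm, origin at the centre of its underside
- petri: bystander: petri dish with lid, 61 mm diameter, 15 mm high, origin at the centre of its underside
- stopper: bystander: rubber stopper, 27 mm diameter, 24 mm high, origin at the centre of its underside

How it is judged:
By the outcome, as a careful person would: the job done as asked, in the order asked, and still so for the second after the job is handed in, with the robot touching nothing.
It also fails if it takes over 61 s, if anything falls off the work surface, if the arm or the gripper's body presses on something with over 40 N, if the wrist force passes 120 N, or if a joint passes its speed limit or range.

## Working session

There is one attempt and no reset: what is moved stays moved. The work goes in short steps, Python scripts to look and compute and a tool call to move; the robot and the scene stay as the last step left them, time stands still between calls to the robot, and variables do not carry over. Pictures are saved under pics/ and viewed, at most 13 in all, crops included, and the job is handed in when it is done.

Besides the shell and the picture viewer there is one more tool, called after "Call:" by a JSON object that holds its "op" and its "data". servo_tool: Moves the arm, as the interface text tells. Its arguments: {"type":"object","properties":{"motion":{"type":"array","items":{"type":"number","minimum":-1,"maximum":1}}},"required":["motion"]}

```bash
ls; mkdir -p pics
cat > h.py <<'E'
import numpy as np,cv2
from plant import manip,eyes,models
from scipy.spatial.transform import Rotation as R
def campose(n,st=None):
    c=eyes.camera_params(n)
    if n!='wrist': return c,np.array(c['pose'])
    T=np.eye(4);q=st['tool_rot'];T[:3,:3]=R.from_quat([q[1],q[2],q[3],q[0]]).as_matrix();T[:3,3]=st['tool_pos']
    return c,T@np.array(c['T_tool_cam'])
def K(c):
    f=210/np.tan(np.radians(c['fov_y'])/2);return np.array([[f,0,c['cx']],[0,f,c['cy']],[0,0,1]])
def grab(n):
    st=manip.state();im,d=eyes.grab_frame(n);c,P=campose(n,st);return im,d,c,P
def unproj(px,dep,c,P):
    px=np.atleast_2d(np.array(px,float));u=cv2.undistortPoints(px[:,None],K(c),np.array(c['D'],float))[:,0]
    dep=np.atleast_1d(dep);p=np.c_[u[:,0]*dep,-u[:,1]*dep,-dep];return p@P[:3,:3].T+P[:3,3]
def onplane(px,z,c,P):
    a=unproj(px,np.ones(len(np.atleast_2d(px))),c,P);o=P[:3,3];t=(z-o[2])/(a[:,2]-o[2]);return o+(a-o)*t[:,None]
def proj(p,c,P):
    q=(np.atleast_2d(p)-P[:3,3])@P[:3,:3];q=q*[1,-1,-1]
    return cv2.projectPoints(q,np.zeros(3),np.zeros(3),K(c),np.array(c['D'],float))[0][:,0]
def cloud(m,d,c,P):
    v,u=np.nonzero(m&(d>0));return unproj(np.c_[u,v],d[v,u],c,P)
E
python3 - <<'E'
from h import *
ims=[]
for n in['top','scene']:
    im,d,c,P=grab(n);cv2.imwrite(f'pics/{n}0.png',im[:,:,::-1]);print(n,c['fov_y'],P[:3,3].round(3),-P[:3,2].round(2))
    np.savez(f'{n}0.npz',im=im,d=d)
    for l in['stand','catch_point','handle_grip','handle_hinge','vial','jar_0','tray','timer','petri','stopper']:
        for r in models.regions_of(n,l)[:5]:
            if r['p']<.3: continue
            X=cloud(r['mask'],d,c,P)
            if len(X)==0: print(l,'nodepth',r['pixel']);continue
            print(n,l,round(r['p'],2),np.round(r['pixel']),'med',np.median(X,0).round(3),'lo',np.percentile(X,2,0).round(3),'hi',np.percentile(X,98,0).round(3))
E
```

```text
pics
top 47.892550660679035 [ 0.417 -0.009  1.223] [ 0.13 -0.01 -0.99]
top stand 0.96 [247. 204.] med [0.575 0.06  0.031] lo [ 0.449 -0.06  -0.   ] hi [0.708 0.194 0.115]
top catch_point 0.94 [253. 202.] med [0.572 0.06  0.031] lo [ 0.449 -0.059  0.009] hi [0.7   0.192 0.117]
top handle_grip 0.52 [237. 200.] med [0.576 0.084 0.135] lo [0.566 0.065 0.129] hi [0.588 0.114 0.143]
top handle_hinge 0.94 [254. 205.] med [0.573 0.06  0.031] lo [ 0.469 -0.045  0.026] hi [0.686 0.167 0.131]
top vial 0.42 [280. 175.] med [ 0.647 -0.007  0.072] lo [ 0.644 -0.017  0.05 ] hi [ 0.662 -0.002  0.093]
top jar_0 0.64 [220. 231.] med [0.51  0.135 0.074] lo [0.501 0.128 0.071] hi [0.518 0.147 0.08 ]
top jar_0 0.46 [208. 189.] med [0.609 0.16  0.074] lo [0.601 0.152 0.044] hi [0.619 0.169 0.105]
top tray 0.95 [409. 218.] med [ 0.546 -0.349  0.003] lo [ 0.505 -0.417 -0.002] hi [ 0.586 -0.279  0.023]
top tray 0.68 [252. 206.] med [0.573 0.06  0.031] lo [ 0.451 -0.059  0.009] hi [0.705 0.188 0.117]
top tray 0.45 [141. 249.] med [0.466 0.346 0.018] lo [0.433 0.313 0.004] hi [0.501 0.38  0.023]
top tray 0.37 
[... 1634 characters left out ...]
4 [208. 254.] med [0.604 0.168 0.074] lo [0.597 0.159 0.053] hi [0.618 0.176 0.078]
scene jar_0 0.41 [208. 221.] med [0.679 0.095 0.075] lo [0.641 0.078 0.051] hi [0.695 0.126 0.107]
scene tray 0.85 [347. 175.] med [ 0.548 -0.353  0.005] lo [ 0.503 -0.42   0.   ] hi [ 0.585 -0.278  0.023]
scene timer 0.95 [196. 362.] med [0.461 0.353 0.019] lo [0.428 0.317 0.002] hi [0.499 0.386 0.023]
scene timer 0.66 [247. 203.] med [ 0.648 -0.005  0.08 ] lo [ 0.63  -0.02   0.054] hi [0.663 0.01  0.107]
scene petri 0.78 [291. 165.] med [ 0.692 -0.264  0.016] lo [ 0.666 -0.298  0.001] hi [ 0.724 -0.241  0.02 ]
scene petri 0.65 [208. 221.] med [0.681 0.094 0.075] lo [0.644 0.078 0.055] hi [0.695 0.122 0.107]
```

```bash
python3 -c "
from plant import manip;print(manip.state(),manip.grasp_offset)"
```

```text
{'time': 1.1, 'joint_pos': array([-1.40098633e+00,  5.26660292e-02,  1.61288682e+00,  4.87923515e-05,
        1.47606526e+00, -1.18997802e-01]), 'joint_vel': array([-2.64093812e-05,  6.19754813e-04, -7.36270250e-04,  4.61579700e-04,
       -7.56851044e-04,  2.79924519e-03]), 'joint_efforts': array([-1.45918009e-03, -3.93694675e+01, -3.70464456e+01, -1.96472561e-04,
        5.48234148e-04,  6.98382067e-06]), 'tool_pos': array([ 0.17801717, -0.59908045,  0.20033254]), 'tool_rot': array([-1.33436602e-05,  9.89592194e-01,  1.43900277e-01,  2.39555199e-05]), 'contact_force': array([-0.0017597 ,  0.17457069,  0.2262903 ]), 'ft_torque': array([-0.02576185, -0.00725741,  0.01263603]), 'grasp_force': 0.0, 'gripper_width': 1.002756579813081} 0.0187
```

Run:
```python
import cv2,numpy as np
a=cv2.imread('pics/top0.png')[120:290,160:345];b=cv2.imread('pics/scene0.png')[140:330,150:360]
a=cv2.resize(a,(400,368),interpolation=3);b=cv2.resize(b,(400,362),interpolation=3)
o=np.zeros((368,800,3),np.uint8);o[:,:400]=a;o[:362,400:]=b;cv2.imwrite('pics/c0.png',o)
```

```text
(no output)
```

View pics/c0.png

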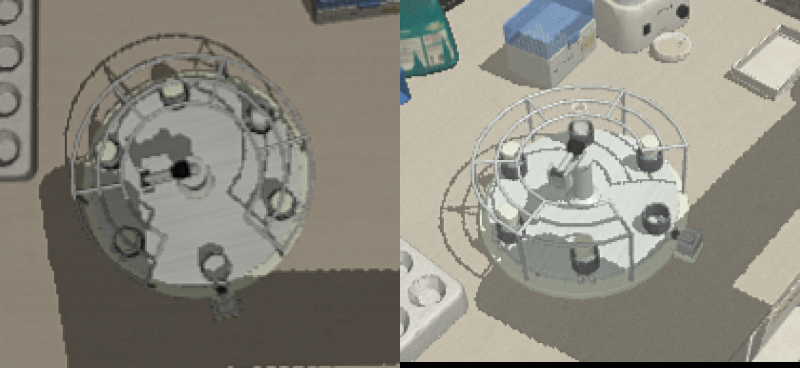

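```bash
cat > stand.py <<'E'
from h import *
from scipy.optimize import least_squares
for n in['top','scene']:
    z=np.load(f'{n}0.npz');im,d=z['im'],z['d'];c,P=campose(n)
    X=cloud(d>0,d,c,P);m=(np.hypot(X[:,0]-.58,X[:,1]-.064)<.2);X=X[m]
    G=X[(X[:,2]>.085)&(X[:,2]<.12)]
    def f(p):
        r=np.hypot(G[:,0]-p[0],G[:,1]-p[1]);e=np.min(np.abs(r[:,None]-np.array([.078,.105,.133])),1);return np.minimum(e,.008)
    best=min((least_squares(f,[x,y]) for x in np.arange(.565,.596,.005) for y in np.arange(.05,.081,.005)),key=lambda s:s.cost)
    p=best.x;r=np.hypot(*(G[:,:2]-p).T);on=f(p)<.004
    a=np.degrees(np.arctan2(G[on,1]-p[1],G[on,0]-p[0]));h=np.histogram(a%360,36,(0,360))[0]
    print(n,p.round(4),len(G),np.median(f(p)),np.median(G[on,2]),'\n',h)
    # foot plate rim
    C=X[(X[:,2]>.02)&(X[:,2]<.045)];rr=np.hypot(*(C[:,:2]-p).T);D=C[(rr>.145)&(rr<.168)]
    print('catch',np.mean(D,0).round(4),len(D),np.degrees(np.arctan2(*(np.median(D,0)[:2]-p)[::-1])))
    H=X[(X[:,2]>.122)];rh=np.hypot(*(H[:,:2]-p).T);H=H[rh<.07]
    q=H[:,:2]-H[:,:2].mean(0);w,v=np.linalg.eigh(q.T@q);print('handle',H.mean(0).round(4),len(H),'dir',np.degrees(np.arctan2(v[1,1],v[0,1])),'ext',H.min(0).round(3),H.max(0).round(3))
E
python3 stand.py
```

```text
top [0.5826 0.0647] 1594 0.002043314255798609 0.10600018025625668 
 [41 39 37 42 45 43 40 41 43 46 45 40 41 45 43 48  1  0  0  0  0  0 16 39
 38 38 38 33 48 38 42 43 39 41 46 40]
catch [0.433  0.0273 0.0316] 68 -165.66425351784656
handle [0.5756 0.0913 0.1353] 156 dir 102.94113835639949 ext [0.558 0.063 0.122] [0.589 0.12  0.144]
scene [0.58   0.0647] 1586 0.001761415309091345 0.1066629444682049 
 [32 33 30 33 44 34 36 38 40 46 59 49 51 52 50 60  0  0  0  0  0  0 24 30
 33 32 34 33 41 37 40 44 35 35 43 39]
catch [0.4298 0.0304 0.03  ] 106 -166.88507978946453
handle [0.5717 0.0957 0.1345] 169 dir 101.39576712408542 ext [0.555 0.064 0.122] [0.588 0.123 0.143]
```

Call:
{"op": "servo_tool", "data": {"motion": [0,0.48,-0.44,-0.16,0,0,0.96,-0.88,-0.16,0,0,0.96,-0.88,-0.16,0]}}

```text
time: 1.48
tool_pos: [0.2595, -0.4632, 0.22]
tool_rot: [0.0, 0.989, 0.145, 0.0]
contact_force: [0.1, 0.6, -0.3]
gripper_width: 0.502
grasp_force: 0.0
```

Call:
{"op": "servo_tool", "data": {"motion": [0,0.48,-0.44,-0.16,0,0,0.96,-0.88,-0.16,0,0,0.96,-0.88,-0.16,0]}}

```text
time: 1.85
tool_pos: [0.3399, -0.3289, 0.2394]
tool_rot: [0.001, 0.989, 0.145, 0.001]
contact_force: [-0.2, 0.3, -0.1]
gripper_width: 0.5
grasp_force: 0.0
```

Call:
{"op": "servo_tool", "data": {"motion": [0,0.48,-0.44,-0.16,0,0,0.96,-0.88,-0.16,0,0,0.96,-0.88,-0.16,0]}}

```text
time: 2.22
tool_pos: [0.4202, -0.1948, 0.2587]
tool_rot: [0.0, 0.989, 0.145, 0.001]
contact_force: [0.5, -0.2, -0.0]
gripper_width: 0.5
grasp_force: 0.0
```

Call:
{"op": "servo_tool", "data": {"motion": [0,0.48,-0.44,-0.16,0,0,0.96,-0.88,-0.16,0,0,0.96,-0.88,-0.16,0]}}

```text
time: 2.6
tool_pos: [0.5005, -0.0605, 0.2777]
tool_rot: [0.0, 0.989, 0.145, 0.001]
contact_force: [-1.0, -0.4, -0.2]
gripper_width: 0.496
grasp_force: 0.0
```

Call:
{"op": "servo_tool", "data": {"motion": [0,0.48,-0.44,-0.16,0,0,0.96,-0.88,-0.16,0,0,0.96,-0.88,-0.16,0]}}

```text
time: 2.98
tool_pos: [0.5807, 0.0737, 0.2965]
tool_rot: [-0.0, 0.989, 0.145, 0.0]
contact_force: [-0.1, -1.3, -1.3]
gripper_width: 0.501
grasp_force: 0.0
```

Call:
{"op": "servo_tool", "data": {"motion": [0,0,0,0,-0.23,0,0,0,0,-0.46,0,0,0,0,-0.69,0,0,0,0,-0.92,0,0,0,0,-0.96]}}

```text
time: 3.6
tool_pos: [0.5798, 0.0711, 0.2963]
tool_rot: [-0.0, 0.867, 0.498, 0.0]
contact_force: [-0.9, -0.4, -0.2]
gripper_width: 0.497
grasp_force: 0.0
```

Call:
{"op": "servo_tool", "data": {"motion": [0,0,0,0,-0.23,0,0,0,0,-0.46,0,0,0,0,-0.69,0,0,0,0,-0.92,0,0,0,0,-0.96]}}

```text
time: 4.22
tool_pos: [0.5798, 0.0711, 0.2963]
tool_rot: [0.0, 0.624, 0.782, 0.0]
contact_force: [1.1, -0.0, -0.0]
gripper_width: 0.502
grasp_force: 0.0
```

Run:
```python
from h import *
im,d,c,P=grab('wrist');np.savez('w1.npz',im=im,d=d,P=P);print(P[:3,3].round(3),-P[:3,2].round(2))
for l in['handle_grip']:
    for r in models.regions_of('wrist',l)[:3]:print(l,r['p'],r['pixel'],np.median(cloud(r['mask'],d,c,P),0).round(4))
X=cloud(d>0,d,c,P);A=np.array([.581,.065])
H=X[(X[:,2]>.121)&(X[:,2]<.16)&(np.hypot(*(X[:,:2]-A).T)<.075)]
if len(H)>20:
    q=H[:,:2]-H[:,:2].mean(0);w,v=np.linalg.eigh(q.T@q);print(len(H),H.mean(0).round(4),np.degrees(np.arctan2(v[1,1],v[0,1])),H.min(0).round(4),H.max(0).round(4))
for p in [[.581,.065,.12],[.580,.073,.128],[.57,.114,.128]]:
    u=proj(p,c,P)[0];print(u)
    if 0<=u[0]<560 and 0<=u[1]<420: cv2.circle(im,tuple(int(t) for t in u),3,(255,0,0),1)
cv2.imwrite('pics/w1.png',im[:,:,::-1])
```

```text
[0.564 0.139 0.47 ] [ 0.06 -0.27 -0.96]
handle_grip 0.77 [281.8, 169.9] [0.5736 0.0876 0.1351]
687 [0.5736 0.0949 0.135 ] 103.48235493086368 [0.5567 0.066  0.1276] [0.5881 0.1237 0.1426]
[279.32928438 188.59642413]
[280.04850779 183.09093786]
[279.46119479 144.84879799]
```

View pics/w1.png

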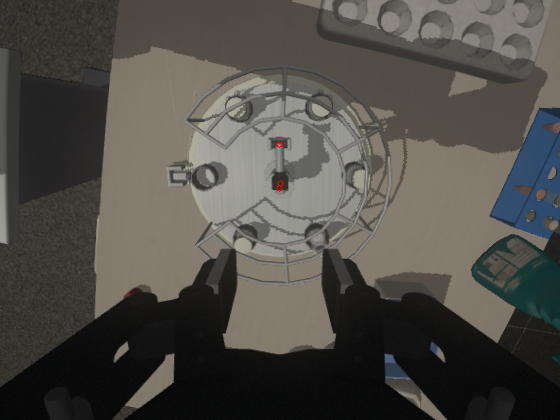

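Run:
```python
from h import *
from scipy.optimize import least_squares
z=np.load('w1.npz');im,d,P=z['im'],z['d'],z['P'];c=eyes.camera_params('wrist')
ok=(d>0);ok[250:]=False
X=cloud(ok,d,c,P);A=np.array([.581,.065]);v,u=np.nonzero(ok);col=im[v,u].astype(int).max(1)
G=X[(X[:,2]>.095)&(X[:,2]<.115)&(np.hypot(*(X[:,:2]-A).T)<.16)]
f=lambda p:np.minimum(np.min(np.abs(np.hypot(G[:,0]-p[0],G[:,1]-p[1])[:,None]-np.array([.078,.105,.133])),1),.008)
b=min((least_squares(f,[x,y]) for x in np.arange(.57,.592,.004) for y in np.arange(.055,.076,.004)),key=lambda s:s.cost);print('axis',b.x.round(4),len(G),np.median(f(b.x)))
p=b.x
C=X[(X[:,2]>.02)&(X[:,2]<.045)];rr=np.hypot(*(C[:,:2]-p).T);D=C[(rr>.145)&(rr<.168)];print('catch',np.degrees(np.arctan2(*(D.mean(0)[:2]-p)[::-1])),D.mean(0).round(4))
m=(X[:,2]>.12)&(X[:,2]<.16)&(np.hypot(*(X[:,:2]-A).T)<.075);H=X[m];cc=col[m]
a=np.radians(103.4);e=np.array([np.cos(a),np.sin(a)]);n=np.array([e[1],-e[0]])
s=(H[:,:2]-p)@e;t=(H[:,:2]-p)@n
for lo in np.arange(-.012,.068,.004):
    k=(s>=lo)&(s<lo+.004)
    if k.any():print(round(lo,3),k.sum(),t[k].min().round(4),t[k].max().round(4),H[k,2].max().round(4),int(np.median(cc[k])))
```

```text
axis [0.5803 0.0659] 5155 0.0016718087309718493
catch -167.0122953346467 [0.4308 0.0314 0.0298]
0.0 31 -0.0076 0.0088 0.1395 48
0.004 50 -0.0086 0.0088 0.1415 48
0.008 67 -0.0085 0.0089 0.1426 50
0.012 68 -0.0085 0.0089 0.1406 48
0.016 48 -0.0074 0.009 0.1388 49
0.02 39 -0.0051 0.0058 0.1389 91
0.024 31 -0.004 0.0048 0.1362 127
0.028 35 -0.004 0.0048 0.136 127
0.032 32 -0.0039 0.0037 0.1353 127
0.036 32 -0.0039 0.0038 0.1346 128
0.04 25 -0.0038 0.0038 0.1349 126
0.044 56 -0.0123 0.0124 0.1348 125
0.048 93 -0.0122 0.0124 0.1355 89
0.052 75 -0.011 0.0123 0.1368 72
0.056 5 -0.0099 0.0113 0.1341 84
```

Call:
{"op": "servo_tool", "data": {"motion": [0,0.04,-0.007,-0.013,-0.013,0,0.04,-0.007,0.4,-0.013,0,0.04,-0.007,0.8,-0.013]}}

```text
time: 4.7
tool_pos: [0.5783, 0.0759, 0.2002]
tool_rot: [0.001, 0.619, 0.785, 0.001]
contact_force: [1.0, 0.2, -0.3]
gripper_width: 0.498
grasp_force: 0.0
```

Call:
{"op": "servo_tool", "data": {"motion": [0,0,0,0.3,0,0,0,0,0.55,0,0,0,0,0.66,0,0,0,0,0.66,0]}}

```text
time: 5.2
tool_pos: [0.5774, 0.0757, 0.1206]
tool_rot: [-0.001, 0.619, 0.785, -0.0]
contact_force: [0.0, 1.2, -0.1]
gripper_width: 0.501
grasp_force: 0.0
```

Call:
{"op": "servo_tool", "data": {"motion": [-1,0,0,0,0,-1,0,0,0,0,-1,0,0,0,0,-1,0,0,0,0,-1,0,0,0,0]}}

```text
time: 5.82
tool_pos: [0.5779, 0.0756, 0.1212]
tool_rot: [0.0, 0.619, 0.785, 0.0]
contact_force: [-0.6, 0.5, -0.2]
gripper_width: 0.002
grasp_force: 0.0
```

Run:
```python
from h import *
im,d,c,P=grab('scene');np.savez('s2.npz',im=im,d=d)
a=cv2.resize(im[140:300,170:330,::-1],(400,400),interpolation=3)
im,d,c,P=grab('wrist');np.savez('w2.npz',im=im,d=d,P=P)
b=cv2.resize(im[60:340,140:420,::-1],(400,400));cv2.imwrite('pics/c2.png',np.hstack([a,b]))
```

```text
(no output)
```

View pics/c2.png

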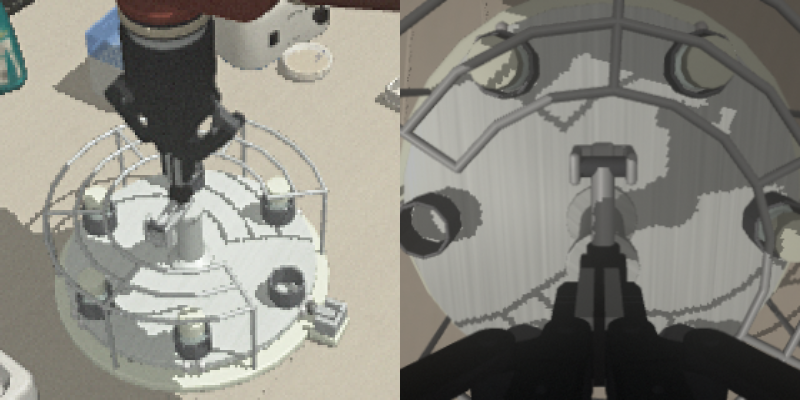

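Run:
```python
from h import *
for n in['w2','s2']:
    z=np.load(n+'.npz');im,d=z['im'],z['d'];cn='wrist' if n=='w2' else 'scene'
    c=eyes.camera_params(cn);P=z['P'] if n=='w2' else np.array(c['pose'])
    ok=d>0;X=cloud(ok,d,c,P);v,u=np.nonzero(ok);col=im[v,u].max(1)
    p=np.array([.5803,.0659]);a=np.radians(103.4);e=np.array([np.cos(a),np.sin(a)]);nn=np.array([e[1],-e[0]])
    s=(X[:,:2]-p)@e;t=(X[:,:2]-p)@nn
    print(n)
    for lo in np.arange(-.03,.068,.004):
        k=(s>=lo)&(s<lo+.004)&(abs(t)<.02)&(X[:,2]>.117)&(X[:,2]<.25)
        if k.any():print(round(lo,3),k.sum(),t[k].min().round(4),t[k].max().round(4),X[k,2].min().round(4),X[k,2].max().round(4),int(np.median(col[k])))
    if n=='w2':
        for q in [(*(p+.01*e),.133),(*(p+.01*e),.121),(*(p+.021*e),.121)]: 
            w=proj(q,c,P)[0];print('px',w,((w-[140,60])*400/280+[400,0]).round())
```

```text
w2
-0.006 4 -0.0028 0.0016 0.1975 0.2003 99
-0.002 124 -0.0045 0.0034 0.1884 0.2053 19
0.002 266 -0.0046 0.0034 0.1882 0.207 17
0.006 213 -0.0045 0.0092 0.1395 0.2027 19
0.01 245 -0.0082 0.0092 0.1371 0.2185 22
0.014 1639 -0.02 0.02 0.1305 0.2232 32
0.018 6667 -0.0156 0.02 0.1271 0.2479 14
0.022 1848 -0.0187 0.02 0.1316 0.2498 15
0.026 9048 -0.0196 0.0186 0.1308 0.25 13
0.03 194 -0.0186 0.0175 0.1314 0.25 84
0.034 120 -0.0034 0.0048 0.1295 0.1353 91
0.038 120 -0.0034 0.0048 0.1298 0.1352 125
0.042 147 -0.0118 0.0127 0.128 0.1353 133
0.046 327 -0.0118 0.013 0.1284 0.1355 115
0.05 384 -0.0117 0.0131 0.1182 0.1358 70
0.054 170 -0.0117 0.0129 0.117 0.1361 78
px [280.0750561  248.63057235] [600. 269.]
px [280.01327977 240.68859413] [600. 258.]
px [280.06212883 223.29368355] [600. 233.]
s2
-0.01 1 -0.0039 -0.0039 0.1171 0.1171 230
-0.006 2 -0.0164 -0.0037 0.1179 0.2146 131
-0.002 12 -0.0167 -0.0026 0.1379 0.2159 63
0.002 19 -0.0187 0.0083 0.1172 0.2171 56
0.006 28 -0.0188 0.0087 0.1171 0.2197 53
0.01 58 -0.0196 0.0196 0.1171 0.2231 52
0.014 105 -0.019 0.0191 0.1173 0.2496 54
0.018 165 -0.0197 0.0197 0.1171 0.2499 53
0.022 100 -0.0194 0.0168 0.1174 0.2486 51
0.026 28 -0.0196 0.0165 0.1177 0.2499 52
0.03 7 -0.0047 0.0015 0.119 0.1358 126
0.034 7 -0.0046 0.0034 0.1297 0.1367 167
0.038 8 -0.0104 0.001 0.1176 0.1365 197
0.042 13 -0.013 0.009 0.1171 0.1369 185
0.046 29 -0.0131 0.0121 0.1172 0.1374 136
0.05 33 -0.0125 0.0128 0.118 0.1357 112
0.054 11 -0.0116 0.0115 0.1187 0.1385 131
```

Run:
```python
from h import *
print(manip.state())
im=np.load('w2.npz')['im'][150:330,190:370,::-1];cv2.imwrite('pics/c3.png',cv2.resize(cv2.convertScaleAbs(im,alpha=2.2,beta=20),(600,600),interpolation=cv2.INTER_CUBIC))
```

```text
{'time': 5.925, 'joint_pos': array([ 2.36355763e-03,  1.46314542e-02,  1.78714445e+00, -1.45996169e-05,
        1.33988887e+00, -2.33809289e-01]), 'joint_vel': array([ 6.25265917e-04, -5.88599421e-05,  1.12649198e-03,  2.66552829e-04,
        2.80627762e-04,  4.34547486e-04]), 'joint_efforts': array([ 1.03333063e-03, -3.61138988e+01, -3.54544258e+01, -1.94019384e-05,
        2.04002290e-04,  1.37527059e-04]), 'tool_pos': array([0.57783319, 0.07556154, 0.12107077]), 'tool_rot': array([-2.38614415e-05,  6.18875317e-01,  7.85489237e-01, -2.79552317e-05]), 'contact_force': array([0.14928304, 0.20952257, 0.27724505]), 'ft_torque': array([-0.00230093,  0.02626187,  0.00055168]), 'grasp_force': 0.0, 'gripper_width': -0.0002965308979945931}
```

View pics/c3.png

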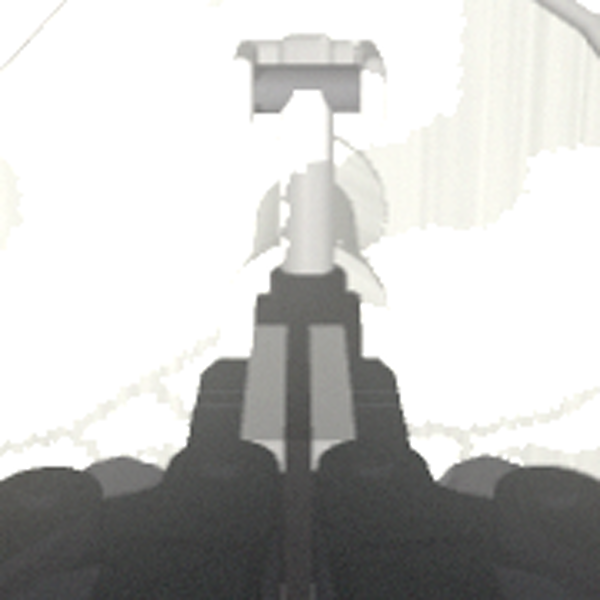

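Run:
```python
from h import *
z=np.load('w2.npz');im,d,P=z['im'],z['d'],z['P'];c=eyes.camera_params('wrist')
p=np.array([.5803,.0659]);a=np.radians(103.4);e=np.array([np.cos(a),np.sin(a)]);n=np.array([e[1],-e[0]])
for u in(281,270,273,290,297):
    print('col',u)
    for r in range(226,292,4):
        if d[r,u]>0:
            X=unproj([u,r],d[r,u],c,P)[0];print(r,((X[:2]-p)@e).round(4),((X[:2]-p)@n).round(4),X[2].round(4),im[r,u].max())
        else: print(r,'nod',im[r,u].max())
```

```text
col 281
226 0.0242 0.0005 0.1353 93
230 0.0218 0.0005 0.135 92
234 0.0206 0.0005 0.1379 42
238 0.0186 0.0005 0.1387 41
242 0.0161 0.0005 0.1382 39
246 0.0137 0.0005 0.138 38
250 0.0205 0.0003 0.159 37
254 0.0209 0.0003 0.1645 36
258 nod 36
262 0.0211 0.0002 0.1732 33
266 0.0207 0.0002 0.1762 32
270 0.0205 0.0002 0.1794 31
274 0.0205 0.0002 0.1831 29
278 0.0206 0.0002 0.1864 28
282 0.0199 0.0002 0.1883 29
286 0.0192 0.0001 0.1902 30
290 0.0174 0.0002 0.1899 27
col 270
226 0.0147 -0.0063 0.1078 158
230 0.0123 -0.0063 0.1087 157
234 0.0183 -0.0056 0.1318 118
238 0.0166 -0.0056 0.1335 51
242 0.0152 -0.0055 0.1361 42
246 0.0139 -0.0055 0.1384 40
250 0.0209 -0.0048 0.1599 65
254 0.0206 -0.0047 0.164 65
258 0.0206 -0.0046 0.1683 64
262 0.0206 -0.0045 0.1723 64
266 0.021 -0.0044 0.1769 64
270 0.0199 -0.0043 0.1784 62
274 0.021 -0.0042 0.1839 61
278 0.0209 -0.0041 0.1871 62
282 0.0206 -0.004 0.1896 76
286 0.022 -0.0039 0.1949 27
290 0.0219 -0.0038 0.1975 25
col 273
226 0.0164 -0.0043 0.1127 142
230 0.0206 -0.004 0.1316 54
234 0.0197 -0.0039 0.1354 42
238 0.0175 -0.0039 0.1358 42
242 0.0154 -0
[... 618 characters left out ...]
4
262 0.0206 0.0041 0.1723 64
266 0.0207 0.004 0.1762 62
270 0.0209 0.0039 0.1803 62
274 0.021 0.0037 0.184 62
278 0.0206 0.0037 0.1865 60
282 0.0205 0.0036 0.1893 76
286 0.0216 0.0034 0.1942 26
290 0.0215 0.0033 0.1969 25
col 297
226 0.0138 0.011 0.1051 74
230 0.0119 0.0109 0.1073 98
234 0.0093 0.0109 0.1078 101
238 0.0062 0.011 0.1068 62
242 0.0151 0.0093 0.1357 39
246 0.0136 0.0092 0.1378 36
250 0.012 0.0091 0.1395 36
254 0.01 0.0091 0.1402 38
258 0.0168 0.0079 0.1599 35
262 0.0163 0.0077 0.1634 34
266 0.0168 0.0074 0.1685 32
270 0.0167 0.0072 0.1721 33
274 0.0167 0.007 0.1759 32
278 0.0168 0.0068 0.1795 29
282 0.0214 0.0061 0.191 27
286 0.0227 0.0058 0.1962 26
290 0.0225 0.0057 0.1986 27
```

Run:
```python
from h import *
c=eyes.camera_params('wrist');T=np.array(c['T_tool_cam']);print(T.round(3),c['D'],c['fov_y'])
for n in('w1','w2'):
    z=np.load(n+'.npz');d=z['d'];X=cloud(d>0,d,c,T)
    for lo in np.arange(-.15,.01,.006):
        k=(X[:,2]>lo)&(X[:,2]<lo+.006)&(abs(X[:,1])<.06)&(abs(X[:,0])<.05)
        if k.any():print(n,lo.round(3),k.sum(),X[k].min(0).round(4),X[k].max(0).round(4))
# scene view of closed fingers
z=np.load('s2.npz');c,P=campose('scene');d=z['d'];X=cloud(d>0,d,c,P);st=manip.state()
k=(np.hypot(X[:,0]-st['tool_pos'][0],X[:,1]-st['tool_pos'][1])<.03)
v,u=np.nonzero(d>0);u,v=u[k],v[k];X=X[k]
print(proj(st['tool_pos'],c,P),proj(st['tool_pos']+[0,0,.04],c,P))
for r in sorted(set(v)):
    m=v==r;print(r,u[m].min(),u[m].max(),X[m,2].min().round(3),X[m,2].max().round(3),z['im'][v[m],u[m]].max(1).min())
```

```text
[[-0.001  0.962  0.274  0.069]
 [ 1.     0.001  0.001 -0.   ]
 [ 0.     0.274 -0.962 -0.174]
 [ 0.     0.     0.     1.   ]] [-0.06514643  0.          0.          0.          0.        ] 68.14595631370301
w1 -0.138 647 [ 0.018  -0.0202 -0.1343] [ 0.0209  0.019  -0.132 ]
w1 -0.132 4695 [ 0.0079 -0.06   -0.132 ] [ 0.0209  0.06   -0.126 ]
w1 -0.126 8658 [ 0.002 -0.06  -0.126] [ 0.0203  0.06   -0.12  ]
w1 -0.12 6815 [-0.0055 -0.06   -0.12  ] [ 0.0184  0.06   -0.114 ]
w1 -0.114 7404 [-0.0129 -0.06   -0.114 ] [ 0.0181  0.06   -0.108 ]
w1 -0.108 5711 [-0.0135 -0.06   -0.108 ] [ 0.0178  0.0599 -0.102 ]
w1 -0.102 3150 [-0.0134 -0.0593 -0.102 ] [ 0.0176  0.0585 -0.096 ]
w1 -0.096 2750 [-0.0131 -0.0583 -0.096 ] [ 0.0165  0.0575 -0.09  ]
w1 -0.09 5638 [-0.013  -0.0568 -0.09  ] [ 0.0139  0.0549 -0.084 ]
w1 -0.084 1588 [-0.0131 -0.0543 -0.084 ] [ 0.0144  0.0531 -0.078 ]
w1 -0.078 632 [-0.0098 -0.049  -0.078 ] [ 0.014   0.0484 -0.072 ]
w1 -0.072 1004 [-0.0115 -0.0327 -0.072 ] [ 0.0116  0.0299 -0.066 ]
w1 -0.066 628 [-0.0116 -0.0356 -0.066 ] [ 0.0116  0.0345 -0.06  ]
w1 -0.06 601 [-0.0114 -0.0357 -0
[... 4197 characters left out ...]
.113 125
232 240 250 0.076 0.09 126
233 240 250 0.072 0.084 125
234 240 250 0.069 0.083 126
235 241 250 0.067 0.075 117
236 241 250 0.065 0.073 123
237 241 250 0.06 0.07 125
238 239 252 0.034 0.066 123
239 238 253 0.031 0.062 124
240 236 254 0.031 0.058 123
241 235 254 0.03 0.056 116
242 234 254 0.03 0.051 119
243 234 255 0.031 0.047 130
244 233 255 0.029 0.044 134
245 232 255 0.03 0.042 134
246 233 252 0.029 0.041 125
247 237 248 0.031 0.038 145
248 232 255 0.03 0.033 168
249 232 255 0.029 0.033 172
250 233 254 0.03 0.035 216
251 234 253 0.028 0.034 222
252 234 252 0.029 0.034 222
253 234 251 0.028 0.033 221
254 236 250 0.029 0.033 220
255 237 247 0.028 0.033 220
256 241 241 0.029 0.029 226
```

Both cameras agree that the fingertips really end about 35 mm short of the reported TCP: tips at z≈0.157 against a TCP reading of 0.121. They therefore closed above the barrel without touching it. I'll use this measured offset from here on.

Call:
{"op": "servo_tool", "data": {"motion": [0,0,0,0,0,0,0,0,0,0,0,0,0,0.15,0,0,0,0,0.28,0,0,0,0,0.28,0]}}

```text
time: 6.55
tool_pos: [0.5757, 0.0756, 0.0843]
tool_rot: [-0.002, 0.619, 0.785, -0.002]
contact_force: [0.5, -0.7, -0.1]
gripper_width: 0.501
grasp_force: 0.0
```

Call:
{"op": "servo_tool", "data": {"motion": [-1,0,0,0,0,-1,0,0,0,0,-1,0,0,0,0,-1,0,0,0,0]}}

```text
time: 7.05
tool_pos: [0.5793, 0.0758, 0.0884]
tool_rot: [0.001, 0.619, 0.785, 0.001]
contact_force: [5.5, 1.4, -2.2]
gripper_width: 0.193
grasp_force: 59.1
```

Call:
{"op": "servo_tool", "data": {"motion": [-1,0.007,0,-0.05,0,-1,0.026,0,-0.1,0,-1,0.055,0,-0.155,0,-1,0.092,0,-0.2,0]}}

```text
time: 7.55
tool_pos: [0.5765, 0.0861, 0.1102]
tool_rot: [0.002, 0.619, 0.785, 0.001]
contact_force: [9.8, 1.7, -11.2]
gripper_width: 0.191
grasp_force: 58.8
```

Call:
{"op": "servo_tool", "data": {"motion": [-1,0.048,0,-0.042,0,-1,0.097,0,-0.075,0,-1,0.138,0,-0.092,0,-1,0.18,0,-0.105,0,-1,0.18,0,-0.105,0]}}

```text
time: 8.18
tool_pos: [0.5717, 0.1063, 0.1238]
tool_rot: [0.002, 0.619, 0.786, 0.0]
contact_force: [8.5, -1.7, -6.5]
gripper_width: 0.185
grasp_force: 58.6
```

Call:
{"op": "servo_tool", "data": {"motion": [-1,0.03,0.012,-0.006,0,-1,0.055,0.012,-0.008,0,-1,0.06,0.012,-0.008,0]}}

```text
time: 8.55
tool_pos: [0.5704, 0.1124, 0.1252]
tool_rot: [0.002, 0.619, 0.785, -0.002]
contact_force: [2.5, -6.2, -2.4]
gripper_width: 0.18
grasp_force: 58.4
```

Run:
```python
from h import *
st=manip.state();print(st['tool_pos'].round(4),st['contact_force'].round(2),st['ft_torque'].round(3))
im,d,c,P=grab('scene');a=cv2.resize(im[140:300,170:330,::-1],(400,400),interpolation=3)
im,d,c,P=grab('wrist');b=cv2.resize(im[60:340,140:420,::-1],(400,400));cv2.imwrite('pics/c4.png',np.hstack([a,b]))
```

```text
[0.5704 0.1124 0.1252] [ 2.47 -6.15 -2.39] [-1.141 -0.509 -0.229]
```

View pics/c4.png

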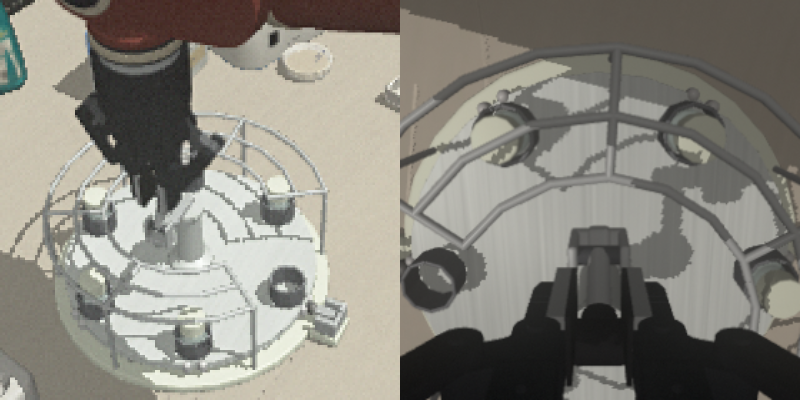

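Call:
{"op": "servo_tool", "data": {"motion": [-1,-0.002,0.042,0,0.133,-1,-0.009,0.083,0,0.267,-1,-0.02,0.124,0,0.4,-1,-0.035,0.163,0,0.533,-1,-0.054,0.2,0,0.667]}}

```text
time: 9.28
tool_pos: [0.5934, 0.1118, 0.125]
tool_rot: [0.001, 0.802, 0.597, -0.003]
contact_force: [-4.5, -5.7, 0.7]
gripper_width: 0.175
grasp_force: 61.7
```

Call:
{"op": "servo_tool", "data": {"motion": [-1,-0.002,0.042,0,0.133,-1,-0.009,0.083,0,0.267,-1,-0.02,0.124,0,0.4,-1,-0.035,0.163,0,0.533,-1,-0.054,0.2,0,0.667]}}

```text
time: 9.9
tool_pos: [0.6126, 0.1008, 0.1248]
tool_rot: [-0.002, 0.929, 0.369, -0.004]
contact_force: [-13.3, 3.2, 5.8]
gripper_width: 0.176
grasp_force: 61.4
```

Call:
{"op": "servo_tool", "data": {"motion": [-1,-0.002,0.042,0,0.133,-1,-0.009,0.083,0,0.267,-1,-0.02,0.124,0,0.4,-1,-0.035,0.163,0,0.533,-1,-0.054,0.2,0,0.667]}}

```text
time: 10.52
tool_pos: [0.6257, 0.0789, 0.1248]
tool_rot: [-0.0, 0.993, 0.116, -0.003]
contact_force: [-4.7, 0.3, 1.3]
gripper_width: 0.175
grasp_force: 62.2
```

Run:
```python
from h import *
st=manip.state();v=st['tool_pos'][:2]-[.5803,.0659];q=st['tool_rot'];print(np.hypot(*v),np.degrees(np.arctan2(v[1],v[0])),2*np.degrees(np.arctan2(q[2],q[1])),st['contact_force'])
```

```text
0.04719714437774014 16.043655890291262 13.310771234950549 [-4.70434755  0.26630288  1.26470405]
```

Call:
{"op": "servo_tool", "data": {"motion": [-1,-0.001,0.044,0,0.133,-1,-0.008,0.087,0,0.267,-1,-0.018,0.13,0,0.4,-1,-0.032,0.173,0,0.533,-1,-0.052,0.214,0,0.663]}}

```text
time: 11.15
tool_pos: [0.6262, 0.0568, 0.1248]
tool_rot: [-0.004, 0.99, -0.143, -0.002]
contact_force: [0.5, 17.1, -1.1]
gripper_width: 0.176
grasp_force: 61.3
```

Call:
{"op": "servo_tool", "data": {"motion": [-1,0,0,0,0,-1,0,0,0,0]}}

```text
time: 11.4
tool_pos: [0.6257, 0.0548, 0.1247]
tool_rot: [-0.002, 0.99, -0.142, -0.003]
contact_force: [-3.6, 6.2, 0.8]
gripper_width: 0.175
grasp_force: 62.2
```

Run:
```python
from h import *
st=manip.state();v=st['tool_pos'][:2]-[.5803,.0659];q=st['tool_rot'];print(np.hypot(*v),np.degrees(np.arctan2(v[1],v[0])),2*np.degrees(np.arctan2(q[2],q[1])),st['contact_force'])
```

```text
0.04671567134562942 -13.719436894292706 -16.317679384443284 [-3.62011869  6.17552674  0.82238572]
```

Call:
{"op": "servo_tool", "data": {"motion": [-1,0,0.012,0,0,-1,0,0.02,0,0,-1,0,0.02,0,0,-1,0,0.02,0,0]}}

```text
time: 11.9
tool_pos: [0.6253, 0.0535, 0.1247]
tool_rot: [-0.003, 0.99, -0.142, -0.003]
contact_force: [-2.9, 8.0, -0.5]
gripper_width: 0.176
grasp_force: 62.6
```

Run:
```python
from h import *
st=manip.state();v=st['tool_pos'][:2]-[.5803,.0659];q=st['tool_rot'];print(np.hypot(*v),np.degrees(np.arctan2(v[1],v[0])),2*np.degrees(np.arctan2(q[2],q[1])),st['contact_force'])
im,d,c,P=grab('top');np.savez('t5.npz',im=im,d=d);X=cloud(d>0,d,c,P);A=np.array([.5805,.0655])
for lab in('vial','jar_0'):
    for r in models.regions_of('top',lab)[:5]:
        if r['p']>.3:
            Y=cloud(r['mask'],d,c,P);print(lab,r['p'],np.median(Y,0).round(3),np.degrees(np.arctan2(*(np.median(Y,0)[:2]-A)[::-1])))
k=(X[:,2]>.045)&(X[:,2]<.1)&(abs(np.hypot(*(X[:,:2]-A).T)-.105)<.02);a=np.degrees(np.arctan2(*(X[k,:2]-A).T[::-1]))%360
print(np.histogram(a,36,(0,360))[0])
cv2.imwrite('pics/t5.png',cv2.resize(im[120:290,160:345,::-1],(600,552),interpolation=3))
```

```text
0.04664779888621376 -15.449252335967381 -16.356687803465032 [-2.92989094  7.96180011 -0.46409843]
vial 0.38 [ 0.606 -0.001  0.031] -69.26915045008072
[ 0  0  0  0  0  0  0  3  0  0  0  0  0  0  0  0  0  0  0  0  0  0  0  0
 27 73 14  0  0  0 29 31  1  0  0  0]
```

View pics/t5.png

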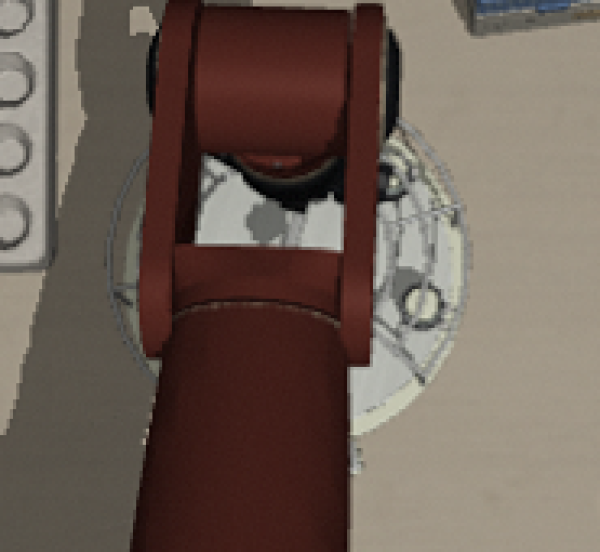

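```bash
cat > cups.py <<'E'
from h import *
def cups(name,fn=None):
    im,d,c,P=grab(name);X=cloud(d>0,d,c,P);A=np.array([.5803,.0655]);r=np.hypot(*(X[:,:2]-A).T)
    k=(X[:,2]>.066)&(X[:,2]<.08)&(abs(r-.105)<.018);B=X[k];a=np.degrees(np.arctan2(*(B[:,:2]-A).T[::-1]))
    for g in(-167,-107,-47,13,73,133):
        m=abs((a-g+180)%360-180)<12
        if m.sum()>8:
            Y=B[m];print(name,g,m.sum(),Y[:,:2].mean(0).round(4),'mid ang',np.degrees(np.arctan2(*((Y[:,:2].min(0)+Y[:,:2].max(0))/2-A)[::-1])).round(1),'zmax',X[(abs(r-.105)<.015)&(abs((np.degrees(np.arctan2(*(X[:,:2]-A).T[::-1]))-g+180)%360-180)<6)&(X[:,2]<.11),2].max().round(3))
    if fn: cv2.imwrite(fn,cv2.resize(im[140:330,150:360,::-1],(600,543),interpolation=3))
    return im,d,c,P
E
python3 - <<'E'
from cups import *
z=np.load('scene0.npz')
cups('scene','pics/s6.png')
E
```

```text
scene -167 42 [0.4769 0.0435] mid ang -165.7 zmax 0.097
scene -107 59 [ 0.5504 -0.035 ] mid ang -106.3 zmax 0.109
scene -47 58 [ 0.6501 -0.008 ] mid ang -46.8 zmax 0.109
scene 13 72 [0.6814 0.0912] mid ang 13.0 zmax 0.11
scene 133 82 [0.5069 0.1422] mid ang 133.8 zmax 0.11
```

View pics/s6.png

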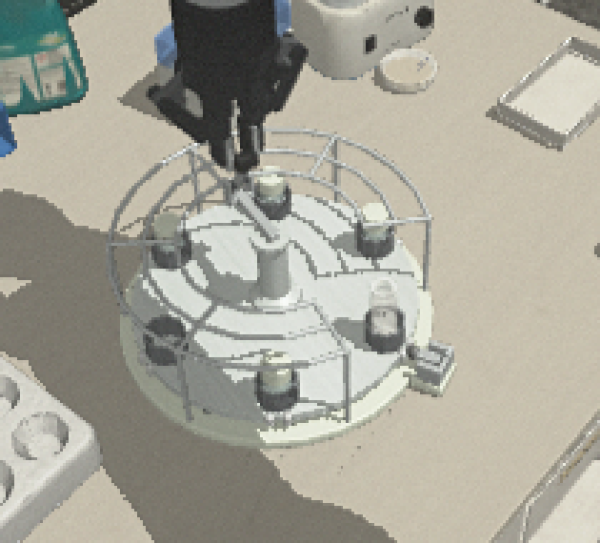

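Call:
{"op": "servo_tool", "data": {"motion": [-0.2,0,0,0,0,0,0,0,0,0,0,0,0,0,0,0,0,0,-0.2,0,0,0,0,-0.35,0]}}

```text
time: 12.72
tool_pos: [0.6273, 0.05, 0.1683]
tool_rot: [0.0, 0.99, -0.142, 0.0]
contact_force: [0.2, 0.0, 0.1]
gripper_width: 0.501
grasp_force: 0.0
```

Call:
{"op": "servo_tool", "data": {"motion": [0,0,0,0,0,0,0,0,0,0,0,0,0,0,0,0,0,0,0,0]}}

```text
time: 13.22
tool_pos: [0.6265, 0.0504, 0.1661]
tool_rot: [0.0, 0.99, -0.142, -0.001]
contact_force: [0.1, 0.2, -0.5]
gripper_width: 0.504
grasp_force: 0.0
```

Run:
```python
from cups import *
cups('scene')
st=manip.state();im,d,c,P=grab('wrist');print(st['tool_pos'].round(4),st['contact_force'].round(1))
X=cloud(d>0,d,c,P);p=np.array([.5803,.0659]);r=np.hypot(*(X[:,:2]-p).T)
H=X[(X[:,2]>.118)&(X[:,2]<.185)&(r<.07)]
for lo in np.arange(.118,.186,.006):
    k=(H[:,2]>=lo)&(H[:,2]<lo+.006)
    if k.any():
        m=(H[k].min(0)+H[k].max(0))/2;print(lo.round(3),k.sum(),H[k].min(0).round(4),H[k].max(0).round(4),np.degrees(np.arctan2(m[1]-p[1],m[0]-p[0])).round(1),np.hypot(*(m[:2]-p)).round(4))
cv2.imwrite('pics/w7.png',im[:,:,::-1])
```

```text
scene -167 44 [0.4756 0.0441] mid ang -166.3 zmax 0.096
scene -107 59 [ 0.5501 -0.0345] mid ang -106.3 zmax 0.109
scene -47 58 [ 0.65   -0.0086] mid ang -46.9 zmax 0.109
scene 13 69 [0.6817 0.0908] mid ang 13.2 zmax 0.109
scene 133 80 [0.507  0.1419] mid ang 133.8 zmax 0.109
[0.6267 0.0504 0.1663] [ 0.1  1.  -0.5]
0.118 28 [0.6317 0.0393 0.118 ] [0.6384 0.0628 0.1238] -15.1 0.0567
0.124 61 [0.6247 0.0391 0.1245] [0.6385 0.0624 0.13  ] -16.4 0.0535
0.13 390 [0.6211 0.0392 0.13  ] [0.6382 0.0653 0.1359] -15.4 0.0512
0.136 89 [0.6247 0.0493 0.1361] [0.6308 0.058  0.1419] -14.5 0.049
0.142 92 [0.6191 0.0499 0.142 ] [0.6286 0.0585 0.1479] -15.0 0.0451
0.148 101 [0.6177 0.0507 0.1481] [0.6263 0.059  0.154 ] -14.8 0.0431
0.154 80 [0.6151 0.0498 0.1542] [0.6232 0.0624 0.16  ] -14.2 0.0401
0.16 100 [0.6169 0.0471 0.1601] [0.6227 0.0627 0.166 ] -15.6 0.041
0.166 278 [0.6042 0.047  0.1661] [0.6221 0.0671 0.172 ] -15.1 0.034
0.172 437 [0.6054 0.0479 0.172 ] [0.6207 0.0661 0.1754] -15.2 0.0339
```

View pics/w7.png

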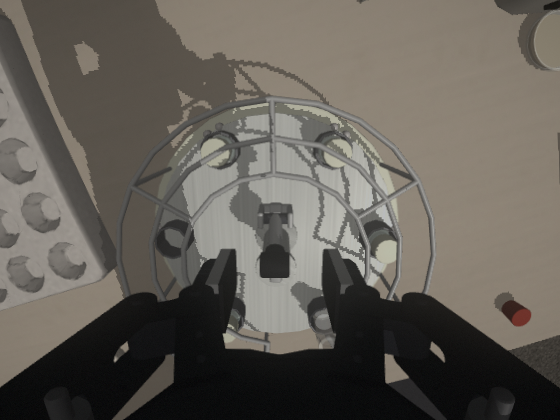

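Call:
{"op": "servo_tool", "data": {"motion": [0,-0.12,-0.022,0,0,0,-0.12,-0.022,0.2,0,0,-0.12,-0.022,0.41,0,0,-0.12,-0.022,0.41,0]}}

```text
time: 13.82
tool_pos: [0.6114, 0.0574, 0.1152]
tool_rot: [0.0, 0.99, -0.142, -0.003]
contact_force: [0.0, -0.7, -0.3]
gripper_width: 0.495
grasp_force: 0.0
```

Call:
{"op": "servo_tool", "data": {"motion": [-1,0,0,0,0,-1,0,0,0,0,-1,0,0,0,0,-1,0,0,0,0]}}

```text
time: 14.32
tool_pos: [0.6147, 0.057, 0.1197]
tool_rot: [-0.0, 0.99, -0.142, 0.001]
contact_force: [-3.0, 0.7, 5.4]
gripper_width: 0.193
grasp_force: 59.3
```

Call:
{"op": "servo_tool", "data": {"motion": [-1,0.04,0,-0.014,0,-1,0.08,0,-0.022,0,-1,0.12,0,-0.026,0,-1,0.145,0,-0.026,0,-1,0.145,0,-0.026,0]}}

```text
time: 14.95
tool_pos: [0.6282, 0.053, 0.1216]
tool_rot: [-0.0, 0.99, -0.142, -0.004]
contact_force: [-10.8, 1.6, 8.7]
gripper_width: 0.194
grasp_force: 58.4
```

Run:
```python
from h import *
st=manip.state();v=st['tool_pos'][:2]-[.5803,.0659];print(np.hypot(*v),np.degrees(np.arctan2(v[1],v[0])),st['contact_force'],st['ft_torque'])
```

```text
0.04961236004486811 -15.100596693208246 [-10.7959984    1.6329659    8.70493491] [0.49193782 2.05697683 0.11624621]
```

Call:
{"op": "servo_tool", "data": {"motion": [-1,0.02,0,-0.01,0,-1,0.04,0,-0.01,0,-1,0.04,0,-0.01,0]}}

```text
time: 15.32
tool_pos: [0.6323, 0.0517, 0.1216]
tool_rot: [-0.0, 0.99, -0.142, -0.004]
contact_force: [-9.4, 2.6, 4.6]
gripper_width: 0.194
grasp_force: 58.4
```

Call:
{"op": "servo_tool", "data": {"motion": [-0.2,0,0,0,0,0,0,0,0,0,0,0,0,0,0,0,0,0,-0.2,0,0,0,0,-0.4,0]}}

```text
time: 15.95
tool_pos: [0.6352, 0.0506, 0.1704]
tool_rot: [0.0, 0.99, -0.142, -0.0]
contact_force: [-0.7, 1.1, 0.6]
gripper_width: 0.501
grasp_force: 0.0
```

Call:
{"op": "servo_tool", "data": {"motion": [0,0,0,0,0,0,0,0,0,0,0,0,0,0,0,0,0,0,0,0]}}

```text
time: 16.45
tool_pos: [0.6347, 0.0507, 0.1689]
tool_rot: [0.0, 0.99, -0.142, -0.001]
contact_force: [-0.1, -0.2, 0.8]
gripper_width: 0.499
grasp_force: 0.0
```

```bash
cat > hand.py <<'E'
from cups import *
def hand():
    st=manip.state();im,d,c,P=grab('wrist');print(st['tool_pos'].round(4),st['contact_force'].round(1))
    X=cloud(d>0,d,c,P);p=np.array([.5803,.0659]);r=np.hypot(*(X[:,:2]-p).T)
    H=X[(X[:,2]>.118)&(X[:,2]<.188)&(r<.07)]
    for lo in np.arange(.118,.188,.008):
        k=(H[:,2]>=lo)&(H[:,2]<lo+.008)
        if k.any():
            m=(H[k].min(0)+H[k].max(0))/2;print(lo.round(3),k.sum(),H[k].min(0).round(4),H[k].max(0).round(4),np.degrees(np.arctan2(m[1]-p[1],m[0]-p[0])).round(1),np.hypot(*(m[:2]-p)).round(4))
E
python3 -c "
from hand import *
cups('scene');hand()"
```

```text
scene -167 43 [0.4756 0.0441] mid ang -166.4 zmax 0.096
scene -107 60 [ 0.5505 -0.0347] mid ang -106.1 zmax 0.11
scene -47 59 [ 0.6495 -0.0083] mid ang -46.8 zmax 0.109
scene 13 71 [0.6818 0.0911] mid ang 13.3 zmax 0.108
scene 133 77 [0.5073 0.1419] mid ang 133.5 zmax 0.109
[0.6348 0.0507 0.1692] [ 0.1 -0.3 -0.2]
0.118 34 [0.63   0.0393 0.1182] [0.6387 0.0626 0.1258] -15.5 0.0561
0.126 274 [0.6223 0.0393 0.1263] [0.6386 0.0657 0.134 ] -14.9 0.0519
0.134 165 [0.6216 0.0396 0.134 ] [0.6376 0.0651 0.142 ] -15.3 0.0512
0.142 68 [0.6278 0.0485 0.1422] [0.6326 0.0566 0.15  ] -15.0 0.0516
0.15 43 [0.6279 0.0488 0.1502] [0.6321 0.0567 0.1553] -14.8 0.0514
0.158 61 [0.6285 0.0475 0.1584] [0.6329 0.0573 0.165 ] -14.9 0.0521
0.166 210 [0.6159 0.0433 0.167 ] [0.6349 0.0627 0.174 ] -16.0 0.0469
0.174 599 [0.6171 0.0437 0.174 ] [0.6332 0.063  0.1789] -15.7 0.0466
```

Call:
{"op": "servo_tool", "data": {"motion": [0,-0.082,0,0,0,0,-0.082,0,0.2,0,0,-0.082,0,0.39,0,0,-0.082,0,0.39,0]}}

```text
time: 17.05
tool_pos: [0.6236, 0.0537, 0.1209]
tool_rot: [0.0, 0.99, -0.142, -0.002]
contact_force: [0.7, 1.2, 0.1]
gripper_width: 0.499
grasp_force: 0.0
```

Call:
{"op": "servo_tool", "data": {"motion": [-1,0,0,0,0,-1,0,0,0,0,-1,0,0,0,0,-1,0,0,0,0]}}

```text
time: 17.55
tool_pos: [0.6266, 0.0534, 0.1251]
tool_rot: [-0.0, 0.99, -0.142, 0.001]
contact_force: [-0.8, -0.9, 5.8]
gripper_width: 0.19
grasp_force: 59.6
```

Call:
{"op": "servo_tool", "data": {"motion": [-1,-0.05,0,0.004,0,-1,-0.094,0,0.013,0,-1,-0.135,0,0.028,0,-1,-0.174,0,0.046,0]}}

```text
time: 18.05
tool_pos: [0.611, 0.0581, 0.1214]
tool_rot: [0.0, 0.99, -0.142, 0.007]
contact_force: [8.3, -3.2, 4.8]
gripper_width: 0.193
grasp_force: 59.9
```

Call:
{"op": "servo_tool", "data": {"motion": [-1,-0.037,0,0.025,0,-1,-0.07,0,0.053,0,-1,-0.1,0,0.085,0,-1,-0.124,0,0.121,0,-1,-0.14,0,0.15,0]}}

```text
time: 18.68
tool_pos: [0.5927, 0.0636, 0.1053]
tool_rot: [0.0, 0.99, -0.142, 0.004]
contact_force: [-4.6, -2.6, 16.5]
gripper_width: 0.192
grasp_force: 63.7
```

Call:
{"op": "servo_tool", "data": {"motion": [-1,-0.01,0,0.025,0,-1,-0.02,0,0.05,0,-1,-0.02,0,0.05,0]}}

```text
time: 19.05
tool_pos: [0.5892, 0.0645, 0.0978]
tool_rot: [0.0, 0.99, -0.142, 0.002]
contact_force: [-4.5, -1.1, 15.0]
gripper_width: 0.197
grasp_force: 68.2
```

Call:
{"op": "servo_tool", "data": {"motion": [-0.2,0,0,0,0,0,0,0,0,0,0,0,0,0,0,0,0,0,-0.3,0,0,0,0,-0.6,0]}}

```text
time: 19.68
tool_pos: [0.5865, 0.0647, 0.1653]
tool_rot: [0.0, 0.99, -0.142, -0.001]
contact_force: [0.7, 0.5, 0.9]
gripper_width: 0.499
grasp_force: 0.0
```

```bash
python3 -c "
from hand import *
cups('scene');hand()"
```

```text
scene -167 42 [0.4761 0.0435] mid ang -166.4 zmax 0.095
scene -107 60 [ 0.5506 -0.0347] mid ang -106.4 zmax 0.109
scene -47 33 [ 0.6484 -0.0124] mid ang -47.1 zmax 0.109
scene 13 71 [0.6819 0.0916] mid ang 13.2 zmax 0.109
scene 133 77 [0.5066 0.1418] mid ang 134.2 zmax 0.109
[0.59   0.0648 0.1722] [1.9 0.3 4.3]
0.118 14 [0.5774 0.0395 0.1186] [0.6382 0.0715 0.1253] -20.7 0.0294
0.126 365 [0.6216 0.0395 0.1265] [0.6385 0.0654 0.134 ] -15.1 0.0515
0.134 364 [0.6108 0.0399 0.134 ] [0.6378 0.0655 0.142 ] -16.7 0.046
0.142 225 [0.6004 0.0535 0.142 ] [0.6185 0.0664 0.15  ] -11.5 0.0298
0.15 470 [0.5877 0.0521 0.15  ] [0.6087 0.0723 0.158 ] -11.7 0.0183
0.158 262 [0.59   0.0533 0.158 ] [0.602  0.0712 0.1606] -13.1 0.0161
```

Call:
{"op": "servo_tool", "data": {"motion": [-1,0,0.012,0,0,-1,0,0.012,0,0,-1,0,0.012,0.1,0,-1,0,0.012,0.25,0,-1,0,0.012,0.35,0]}}

```text
time: 20.4
tool_pos: [0.5825, 0.0644, 0.1214]
tool_rot: [-0.0, 0.99, -0.142, -0.006]
contact_force: [-22.0, 5.4, 14.7]
gripper_width: 0.001
grasp_force: 10.2
```

Call:
{"op": "servo_tool", "data": {"motion": [-1,0,0,0.06,0,-1,0,0,0.12,0,-1,0,0,0.18,0,-1,0,0,0.18,0]}}

```text
time: 20.9
tool_pos: [0.5872, 0.0634, 0.1044]
tool_rot: [0.0, 0.99, -0.142, -0.0]
contact_force: [-6.8, 0.1, 12.1]
gripper_width: 0.001
grasp_force: 5.8
```

Call:
{"op": "servo_tool", "data": {"motion": [-1,0,0,0.02,0,-1,0,0,0.04,0,-1,0,0,0.04,0]}}

```text
time: 21.28
tool_pos: [0.5874, 0.0635, 0.1036]
tool_rot: [0.0, 0.99, -0.142, -0.0]
contact_force: [-15.8, 1.2, 28.6]
gripper_width: 0.001
grasp_force: 13.9
```

Call:
{"op": "servo_tool", "data": {"motion": [-1,0,0,-0.2,0,-0.5,0,0,-0.5,0,0,0,0,-0.7,0,0,0,0,-0.7,0]}}

```text
time: 21.78
tool_pos: [0.5888, 0.0632, 0.1839]
tool_rot: [-0.0, 0.99, -0.142, 0.003]
contact_force: [-0.1, 0.7, 0.1]
gripper_width: 0.501
grasp_force: 0.0
```

```bash
python3 -c "
from hand import *
cups('scene');hand()"
```

```text
scene -167 47 [0.4757 0.0441] mid ang -166.0 zmax 0.096
scene -107 61 [ 0.5504 -0.0346] mid ang -106.3 zmax 0.108
scene -47 61 [ 0.6497 -0.0078] mid ang -46.0 zmax 0.11
scene 13 72 [0.6815 0.0921] mid ang 14.0 zmax 0.109
scene 133 79 [0.5067 0.142 ] mid ang 133.4 zmax 0.109
[0.5876 0.0632 0.1818] [ 0.3 -0.6 -0.1]
0.118 11 [0.5991 0.0399 0.1183] [0.6383 0.0658 0.126 ] -18.8 0.0405
0.126 1009 [0.5807 0.0397 0.1269] [0.6382 0.0743 0.134 ] -16.9 0.0305
0.134 415 [0.5828 0.0403 0.134 ] [0.6372 0.0739 0.1374] -16.5 0.0309
```

Call:
{"op": "servo_tool", "data": {"motion": [0,-0.42,0.21,0,0,0,-0.847,0.419,0,0,0,-0.847,0.419,0.15,0,0,-0.847,0.419,0.15,0]}}

```text
time: 22.38
tool_pos: [0.4736, 0.0438, 0.1604]
tool_rot: [0.0, 0.99, -0.142, -0.002]
contact_force: [-0.4, 0.4, 0.2]
gripper_width: 0.498
grasp_force: 0.0
```

Run:
```python
from h import *
st=manip.state();im,d,c,P=grab('wrist');np.savez('w8.npz',im=im,d=d,P=P);print(st['tool_pos'].round(4),st['contact_force'].round(1),proj([.476,.0435,.07],c,P))
for r in models.regions_of('wrist','vial')[:2]:print(r['p'],r['pixel'],np.median(cloud(r['mask'],d,c,P),0).round(4))
X=cloud(d>0,d,c,P);k=(np.hypot(X[:,0]-.477,X[:,1]-.043)<.03)
for lo in np.arange(.028,.1,.006):
    m=k&(X[:,2]>=lo)&(X[:,2]<lo+.006)
    if m.any():print(lo.round(3),m.sum(),X[m].min(0).round(4),X[m].max(0).round(4),X[m].mean(0).round(4))
cv2.imwrite('pics/w8.png',im[:,:,::-1])
```

```text
[0.4736 0.0438 0.1604] [-0.4  0.4  0.2] [[278.08065212 198.94869093]]
0.88 [281.4, 195.5] [0.4833 0.0413 0.0791]
0.028 1332 [0.4478 0.0132 0.028 ] [0.5068 0.0729 0.0339] [0.4845 0.0435 0.03  ]
0.034 61 [0.4688 0.0246 0.0341] [0.4968 0.0572 0.0399] [0.4894 0.0393 0.0369]
0.04 71 [0.4704 0.0249 0.0401] [0.4968 0.057  0.0459] [0.4878 0.0381 0.0433]
0.046 71 [0.4691 0.0245 0.0461] [0.4969 0.0568 0.052 ] [0.4889 0.0387 0.0492]
0.052 359 [0.4656 0.0243 0.0521] [0.497  0.0589 0.0578] [0.4815 0.0412 0.054 ]
0.058 59 [0.4688 0.0305 0.0582] [0.4913 0.0509 0.0639] [0.4794 0.0421 0.0609]
0.064 59 [0.469  0.0305 0.0641] [0.4911 0.0516 0.0699] [0.4804 0.0417 0.0669]
0.07 46 [0.469  0.0306 0.0702] [0.4912 0.0512 0.0759] [0.4845 0.0405 0.0729]
0.076 81 [0.475  0.0306 0.0762] [0.4913 0.0516 0.082 ] [0.4869 0.0387 0.0801]
0.082 56 [0.4724 0.0313 0.082 ] [0.4904 0.0517 0.0878] [0.4832 0.0412 0.0839]
0.088 333 [0.469  0.0314 0.0881] [0.4901 0.0522 0.0936] [0.4798 0.0419 0.0917]
```

View pics/w8.png

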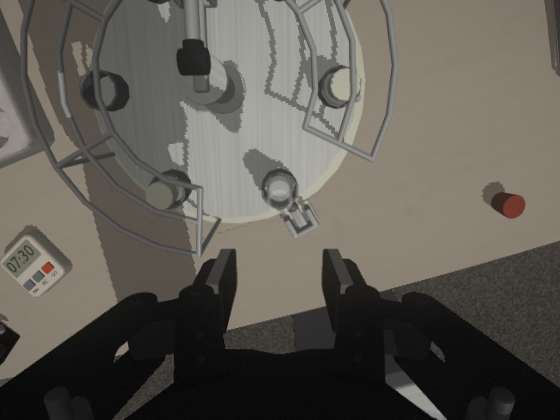

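Call:
{"op": "servo_tool", "data": {"motion": [0,0.057,0.003,0.2,0,0,0.057,0.003,0.45,0,0,0.057,0.003,0.667,0]}}

```text
time: 22.85
tool_pos: [0.4829, 0.0415, 0.0825]
tool_rot: [-0.0, 0.99, -0.142, -0.0]
contact_force: [0.6, 0.3, -0.0]
gripper_width: 0.505
grasp_force: 0.0
```

Call:
{"op": "servo_tool", "data": {"motion": [0,0,0,0.2,0,0,0,0,0.35,0,0,0,0,0.45,0,0,0,0,0.45,0]}}

```text
time: 23.35
tool_pos: [0.4814, 0.0415, 0.0286]
tool_rot: [0.0, 0.99, -0.142, -0.001]
contact_force: [0.4, 0.6, 0.7]
gripper_width: 0.502
grasp_force: 0.0
```

Call:
{"op": "servo_tool", "data": {"motion": [-0.3,0,0,0,0,-0.45,0,0,0,0,-0.6,0,0,0,0,-0.8,0,0,0,0,-0.8,0,0,0,0]}}

```text
time: 23.98
tool_pos: [0.4828, 0.0413, 0.0307]
tool_rot: [-0.0, 0.99, -0.142, 0.001]
contact_force: [-0.1, -0.3, 5.9]
gripper_width: 0.237
grasp_force: 59.1
```

Call:
{"op": "servo_tool", "data": {"motion": [-0.8,0,0,-0.15,0,-0.8,0,0,-0.4,0,-0.8,0,0,-0.7,0,-0.8,0,0,-0.95,0]}}

```text
time: 24.48
tool_pos: [0.4818, 0.0415, 0.1456]
tool_rot: [-0.0, 0.99, -0.142, 0.001]
contact_force: [1.2, 0.1, -0.1]
gripper_width: 0.239
grasp_force: 58.7
```

Call:
{"op": "servo_tool", "data": {"motion": [-0.8,0.1,0.2,0,0,-0.8,0.24,0.5,0,0,-0.8,0.37,0.8,0,0,-0.8,0.47,0.992,0,0]}}

```text
time: 24.98
tool_pos: [0.5023, -0.0901, 0.1442]
tool_rot: [0.0, 0.99, -0.143, 0.0]
contact_force: [-0.1, -0.4, -0.4]
gripper_width: 0.244
grasp_force: 58.8
```

Call:
{"op": "servo_tool", "data": {"motion": [-0.8,0.13,0.28,0,0,-0.8,0.28,0.6,0,0,-0.8,0.41,0.86,0,0,-0.8,0.47,0.992,0,0]}}

```text
time: 25.48
tool_pos: [0.523, -0.2202, 0.144]
tool_rot: [-0.0, 0.99, -0.143, 0.0]
contact_force: [-0.2, -0.0, 0.1]
gripper_width: 0.243
grasp_force: 58.8
```

Call:
{"op": "servo_tool", "data": {"motion": [-0.8,0.13,0.28,0,0,-0.8,0.28,0.6,0,0,-0.8,0.41,0.86,0,0,-0.8,0.47,0.992,0,0,-0.8,0.47,0.992,0,0]}}

```text
time: 26.1
tool_pos: [0.5435, -0.3488, 0.1434]
tool_rot: [-0.0, 0.99, -0.143, -0.0]
contact_force: [0.5, 0.4, -0.8]
gripper_width: 0.243
grasp_force: 58.8
```

Run:
```python
from h import *
st=manip.state();im,d,c,P=grab('scene');print(st['tool_pos'].round(4),st['gripper_width'],st['contact_force'].round(2))
X=cloud(d>0,d,c,P)
k=(np.hypot(X[:,0]-st['tool_pos'][0],X[:,1]-st['tool_pos'][1])<.025)&(X[:,2]>.05)
for lo in np.arange(.08,.2,.01):
    m=k&(X[:,2]>=lo)&(X[:,2]<lo+.01)
    if m.any():print(lo.round(3),m.sum(),X[m].min(0).round(4),X[m].mean(0).round(4))
for r in models.regions_of('scene','tray')[:1]:
    Y=cloud(r['mask'],d,c,P);print(np.percentile(Y,2,0).round(3),np.percentile(Y,98,0).round(3))
cv2.imwrite('pics/s9.png',cv2.resize(im[90:310,200:440,::-1],(600,550),interpolation=3))
```

```text
[ 0.5435 -0.3488  0.1434] 0.24290306366834216 [ 0.47  0.4  -0.76]
0.14 7 [ 0.5285 -0.3516  0.1461] [ 0.5354 -0.3443  0.1475]
0.15 26 [ 0.5288 -0.3549  0.1505] [ 0.5359 -0.343   0.1548]
0.16 28 [ 0.5278 -0.3553  0.1605] [ 0.5363 -0.3424  0.1654]
0.17 21 [ 0.5284 -0.3542  0.1711] [ 0.5353 -0.3421  0.1752]
0.18 42 [ 0.5277 -0.3634  0.1801] [ 0.536  -0.3415  0.1852]
0.19 55 [ 0.5279 -0.3649  0.19  ] [ 0.5377 -0.3415  0.1952]
[ 0.503 -0.421 -0.   ] [ 0.586 -0.278  0.023]
```

View pics/s9.png

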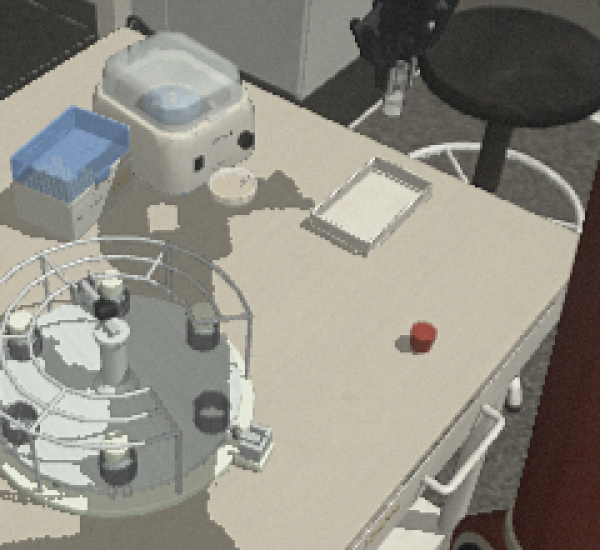

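Call:
{"op": "servo_tool", "data": {"motion": [-0.8,0,0,0.2,0,-0.8,0,0,0.5,0,-0.8,0,0,0.8,0,-0.8,0,0,0.95,0,-0.8,0,0,0.98,0]}}

```text
time: 26.82
tool_pos: [0.543, -0.3475, 0.0247]
tool_rot: [-0.001, 0.99, -0.142, -0.001]
contact_force: [-0.9, -0.3, -0.3]
gripper_width: 0.24
grasp_force: 58.8
```

Call:
{"op": "servo_tool", "data": {"motion": [-0.8,0,0,0.05,0,-0.8,0,0,0.09,0,-0.8,0,0,0.12,0,-0.8,0,0,0.14,0,-0.8,0,0,0.14,0]}}

```text
time: 27.45
tool_pos: [0.5435, -0.3488, 0.0089]
tool_rot: [-0.0, 0.99, -0.142, -0.0]
contact_force: [-0.2, 0.4, 0.2]
gripper_width: 0.24
grasp_force: 58.8
```

Call:
{"op": "servo_tool", "data": {"motion": [-0.8,0,0,0.015,0,-0.8,0,0,0.03,0,-0.8,0,0,0.04,0,-0.8,0,0,0.04,0]}}

```text
time: 27.95
tool_pos: [0.5435, -0.3488, 0.004]
tool_rot: [-0.0, 0.99, -0.142, -0.0]
contact_force: [-0.5, -0.3, -0.5]
gripper_width: 0.241
grasp_force: 58.8
```

Call:
{"op": "servo_tool", "data": {"motion": [-0.8,0,0,0.006,0,-0.8,0,0,0.012,0,-0.8,0,0,0.012,0]}}

```text
time: 28.32
tool_pos: [0.5436, -0.3489, 0.0028]
tool_rot: [0.0, 0.99, -0.142, 0.0]
contact_force: [-0.3, 0.4, 0.3]
gripper_width: 0.245
grasp_force: 58.8
```

Call:
{"op": "servo_tool", "data": {"motion": [-0.8,0,0,0.006,0,-0.8,0,0,0.01,0,-0.8,0,0,0.01,0]}}

```text
time: 28.7
tool_pos: [0.5439, -0.349, 0.0027]
tool_rot: [0.0, 0.99, -0.142, 0.0]
contact_force: [-1.9, 1.4, 6.4]
gripper_width: 0.242
grasp_force: 59.4
```

Run:
```python
from h import *
st=manip.state();print(st['tool_pos'].round(4),st['contact_force'].round(2))
for n in('scene','top'):
    im,d,c,P=grab(n);X=cloud(d>0,d,c,P)
    k=(np.hypot(X[:,0]-.5435,X[:,1]+.3488)<.022)
    for lo in np.arange(-.004,.05,.003):
        m=k&(X[:,2]>=lo)&(X[:,2]<lo+.003)
        if m.any():print(n,lo.round(3),m.sum(),X[m].min(0).round(4),X[m].max(0).round(4))
```

```text
[ 0.5439 -0.349   0.0027] [-1.91  1.38  6.37]
scene -0.001 9 [ 0.5333 -0.365  -0.0008] [ 0.5596 -0.3287  0.0018]
scene 0.002 47 [ 0.5223 -0.3654  0.0021] [ 0.5643 -0.3292  0.0048]
scene 0.005 19 [ 0.5261 -0.361   0.005 ] [ 0.5641 -0.3344  0.0079]
scene 0.008 3 [ 0.5307 -0.3476  0.0093] [ 0.5398 -0.3399  0.0098]
scene 0.011 7 [ 0.5297 -0.3433  0.0112] [ 0.5436 -0.3398  0.0138]
scene 0.014 5 [ 0.5282 -0.3479  0.0148] [ 0.5463 -0.3383  0.0167]
scene 0.017 6 [ 0.5289 -0.3543  0.0173] [ 0.543  -0.3377  0.0197]
scene 0.02 8 [ 0.5293 -0.3554  0.0202] [ 0.5481 -0.3379  0.023 ]
scene 0.023 8 [ 0.5299 -0.3535  0.0238] [ 0.5444 -0.3385  0.0258]
scene 0.026 2 [ 0.5325 -0.3404  0.0286] [ 0.542  -0.339   0.0289]
scene 0.029 6 [ 0.5278 -0.3475  0.029 ] [ 0.5455 -0.3384  0.031 ]
scene 0.032 4 [ 0.5289 -0.3503  0.032 ] [ 0.548 -0.336  0.035]
scene 0.035 8 [ 0.5287 -0.3651  0.0353] [ 0.5524 -0.3373  0.038 ]
scene 0.038 4 [ 0.5289 -0.363   0.0381] [ 0.5388 -0.3317  0.0408]
scene 0.041 13 [ 0.528  -0.3624  0.041 ] [ 0.5541 -0.3314  0.0439]
scene 0.044 7 [ 0.5294 -0.3649  0.0442] [ 0.5424 -0.3304  0.0459]
scene 0.047 12 [ 0.5279 -0.3585  0.0477] [ 0.5498 -0.3281  0.0494]
top -0.004 2 [ 0.5464 -0.3349 -0.0022] [ 0.5491 -0.3299 -0.0014]
top -0.001 5 [ 0.5408 -0.3346 -0.0008] [ 0.5514 -0.3286  0.0018]
top 0.002 6 [ 0.538  -0.3339  0.0022] [ 0.5511 -0.328   0.0039]
top 0.008 1 [ 0.5452 -0.3292  0.01  ] [ 0.5452 -0.3292  0.01  ]
```

Contact at 6 N with the vial standing on the tray floor. Opening gradually and backing away.

Call:
{"op": "servo_tool", "data": {"motion": [-0.4,0,0,-0.008,0,-0.3,0,0,-0.008,0,-0.1,0,0,-0.008,0,0,0,0,-0.008,0,0,0,0,-0.008,0]}}

```text
time: 29.42
tool_pos: [0.5435, -0.3488, 0.0024]
tool_rot: [-0.0, 0.99, -0.142, -0.0]
contact_force: [-0.1, 0.7, -0.2]
gripper_width: 0.502
grasp_force: 0.0
```

Call:
{"op": "servo_tool", "data": {"motion": [0,0,0,-0.15,0,0,0,0,-0.4,0,0,0,0,-0.7,0,0,0,0,-0.95,0,0,0,0,-0.95,0]}}

```text
time: 30.05
tool_pos: [0.5459, -0.3507, 0.1219]
tool_rot: [0.002, 0.99, -0.142, 0.004]
contact_force: [0.3, -0.1, -0.1]
gripper_width: 0.5
grasp_force: 0.0
```

Call:
{"op": "servo_tool", "data": {"motion": [0,-0.4,0,-0.3,0,0,-0.8,0,-0.3,0,0,-0.8,0,-0.3,0]}}

```text
time: 30.42
tool_pos: [0.4486, -0.3203, 0.1508]
tool_rot: [-0.001, 0.99, -0.143, -0.001]
contact_force: [0.2, -0.7, -0.1]
gripper_width: 0.497
grasp_force: 0.0
```

Run:
```python
from cups import *
im,d,c,P=cups('scene')
for l in('vial','tray','timer','petri','stopper'):
    for r in models.regions_of('scene',l)[:2]:
        Y=cloud(r['mask'],d,c,P)
        if len(Y) and r['p']>.3:print(l,round(r['p'],2),np.percentile(Y,2,0).round(3),np.percentile(Y,98,0).round(3),np.median(Y,0).round(3))
cv2.imwrite('pics/s10.png',cv2.resize(im[90:310,180:440,::-1],(650,550),interpolation=3))
```

```text
scene -107 60 [ 0.5505 -0.0346] mid ang -106.2 zmax 0.109
scene -47 60 [ 0.6502 -0.008 ] mid ang -46.1 zmax 0.109
scene 13 70 [0.6815 0.0919] mid ang 13.3 zmax 0.11
scene 133 77 [0.5067 0.1417] mid ang 134.0 zmax 0.11
vial 0.42 [ 0.528 -0.359  0.009] [ 0.548 -0.338  0.067] [ 0.535 -0.344  0.046]
tray 0.95 [ 0.503 -0.42   0.001] [ 0.586 -0.278  0.025] [ 0.544 -0.344  0.006]
timer 0.67 [ 0.437 -0.043  0.006] [0.696 0.195 0.118] [0.56  0.081 0.032]
petri 0.8 [ 0.666 -0.295  0.011] [ 0.72  -0.241  0.02 ] [ 0.691 -0.267  0.016]
stopper 0.55 [ 0.373 -0.208  0.008] [ 0.395 -0.184  0.027] [ 0.382 -0.191  0.024]
```

View pics/s10.png

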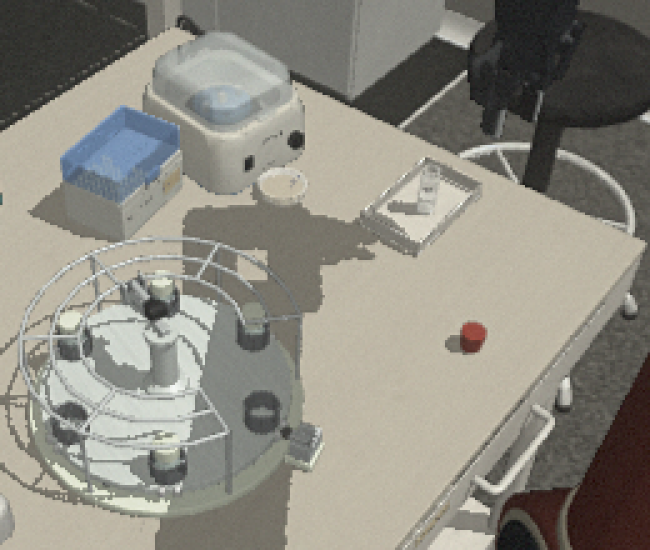

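The vial stands upright in the tray at (430,190). The handle is folded, the jars are in their cups, and the front cup at (262,412) is empty and at the catch. Handing in.

```bash
python3 -c "
from plant import job_done;print(job_done())"
```

```text
the job is handed in; nothing more can be done
None
```

Handed in at about 31 s: the vial stands upright in the tray, the handle is folded flat and the jars and bystanders look unmoved, but cranking was done with the handle leaning at roughly 1.2 rad (I raised it fully and let go again at the catch before folding), the final fold was pressed down with closed fingers (up to about 29 N vertical), and the fingertips sit about 35 mm short of the reported TCP, which I corrected for.

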